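# Unlock and open the bur disinfection bath

### The job

Open the disinfection bath: squeeze the two orange release tabs on the black dial together, turn the dial a quarter turn counter-clockwise (seen from above) until the tabs spring back out in the next notch and the steel latch no longer covers the lid, then raise the blue lid by its bar all the way back, past upright, so that it stays open by itself. Leave the dial in its unlocked notch and do not disturb the other things on the table.

Things in the scene. Friction and masses are not known exactly. Their poses are not given: they have to be found in the camera images.
- unit: White bench-top bath for dental burs, fixed, 180 (x) by 360 (y), 80 mm high; place and yaw vary. Origin on the table, under the housing (x -85 to +95, y -180 to +180 mm). x points to its back (hinge side, away from the robot), y left, z up. On the right of its flat top (the deck, 80 mm up), at x -20, y -115 mm, stands the dial; on the left (y -52 to 180 mm) a tank under the blue lid.
- dial_grip (a point): On the dial's vertical axis, 52 mm above the deck (132 mm above the table), midway between the orange tabs: the height to pinch at. Turns with the dial. x: the line along which the tabs are squeezed (one tab at +x, one at -x); z up. Between the tabs is a black core, 22 mm (x) by 56 mm (y), its top 72 mm above the deck, with a white pointer line on top.
- tab_a_face (a point): Outer face of the orange tab on the dial's +x side, 33 mm from the axis at rest, at pinching height; axes as dial_grip. Each tab's flat upright face is 30 mm wide (y), 30 to 70 mm above the deck; the two faces are 66 mm apart at rest, 42 mm fully in. Spring: 2 N at rest to 6 N fully in, each. A tooth at each tab's foot sits in a notch of the ring.
- tab_b_face (a point): The same for the tab on the -x side. A fixed steel ring round the dial, radii 40 to 52 mm, 14 mm above the deck, has four notches 90 degrees apart. Both tabs must be in by 5 mm or more of their 12 mm before the dial can turn.
- latch_tip (a point): End of the flat steel latch that sticks out of the dial along its +y axis, 85 mm from the axis; the latch is 16 mm wide and lies 21 to 27 mm above the deck. Locked, it lies over the lid's right edge; unlocked, it points to the unit's front.
- dial (a joint): Dial angle, rad: 0 locked (latch over the lid, free play 0.06 back, 0.1 forward), grows counter-clockwise seen from above; 1.57 unlocked, where the teeth find the next notches (they spring out from about 1.49 on); hard stop at 1.63. Light friction (under 0.1 N m) with both tabs in; stays where it is left.
- tab_a (a joint): How far the tab on the dial's +x side is pushed in, m: 0 out (at rest, tooth in a notch), 0.012 fully in; a spring returns it. Between notches the ring's inner wall holds it in about 5 mm.
- tab_b (a joint): The same for the tab on the dial's -x side.
- lid_handle (a point): Middle of the lid's steel bar handle: a round bar 12 mm in diameter and 110 mm long along the unit's y, on two posts, its axis 45 mm above the lid's top (about 143 mm above the table when shut), 125 mm in front of the hinge line. It moves with the lid; its x, y, z axes are parallel to the unit's when the lid is shut.
- lid_hinge (a point): Middle of the lid's hinge line, at the back of the unit, 81 mm above the table; the hinge line runs along this frame's y axis (the unit's y). The frame turns with the lid. The blue lid is 150 mm (x) by 225 mm (y), 18 mm thick, about 0.35 kg; its top is 18 mm above the deck when shut.
- lid (a joint): Angle of the lid, rad: 0 shut, 1.57 upright, 1.9 leaning back against its stop. It is free: it falls shut from below about 1.3 and falls open by itself from about 1.5 on. It can rise only about 0.03 while the latch covers it. A positive turn is about the hinge frame's +y axis: the front edge goes up and back.
- dish: Round clear dish of steel burs, 104 mm wide, 22 mm high, loose; origin under its centre. Leave it alone.
- jar: Glass jar with white cap, 68 mm wide, 80 mm high, loose; origin under its centre. Leave it alone.
- cup: Blue plastic cup, 64 mm wide, 60 mm high, loose; origin under its centre. Leave it alone.
- bottle: White plastic bottle with blue cap, 64 mm wide, 170 mm high, loose; origin under its centre. Leave it alone.
- cassette: Open perforated steel instrument cassette, 150 by 80 by 30 mm, loose; origin under its centre, long side along x. Leave it alone.
- tweezers: Steel tweezers lying flat, 135 mm long along x, 6 mm high, loose. Leave them alone.
- puck: Yellow round box, 60 mm wide, 25 mm high, loose; origin under its centre. Leave it alone.

How it is judged:
By the outcome, as a careful person would: the job done as asked, in the order asked, and still so for the second after the job is handed in, with the robot touching nothing.
It also fails if it takes over 48 s, if anything falls off the work surface, if the arm or the gripper's body presses on something with over 40 N, if the wrist force passes 120 N, or if a joint passes its speed limit or range.

### The arm

A 6-joint arm with a two-finger parallel gripper is mounted at the origin on the work surface. World frame = base frame: x ahead of the robot, y to its left, z up, the work surface at z = 0. Lengths are in mm, angles in rad, forces in N, time in s.
With the tool pointing down it reaches from about 350 to 975 mm from the base axis. Payload 7.1 kg.
Tool frame: the origin (TCP) lies at the very end of the fingers, on their centre line; the grasp point (between the pads) lies 19 mm behind it; z points along the fingers, y is the direction in which the jaws open and shut (so a half turn about z gives the same grasp; the last joint's range is limited). The gripper opens to 88 mm and grips with 3 to 60 N. Pads are 20 mm wide; open, the fingers measure 115 mm over their backs; the gripper's body (75 mm by 178 mm) begins 61 mm behind the grasp point.
Start: joints at [-1.27, 0.423, 1.63, -0, 1.089, -0.019], TCP at [196.503, -593.289, 222.675] pointing down, gripper open.
Joint ranges: [-3, 3], [-0.9, 2.11], [0.09, 2.58], [-1.31, 4.45], [0.11, 2.69], [-2.54, 2.54]. Speed limits (rad/s): [2.39, 2.39, 3.01, 3.14, 3.14, 3.14].

### API

Orientations are given as a rotation vector (axis times angle).
In Python, from workcell import monitor, vision, order, find_in, regions_of, place_of gives the robot as it stands. The module is installed in compiled form; this text tells all that it offers.
- The arm moves only by the tool carry_out, never from a script. Its argument "targets" is a list of rows, each a list of 3 entries, a list of its own where there are three numbers: the turn, a rotation vector about the world's x, y, z in degrees, then the shift along the world's x, y, z in mm, then the finger opening in mm, from 0 to 87.8. In form: [[[rx, ry, rz], [x, y, z], hand], ...]. A call has 1 to 10 rows; each row is the pose to reach, as a shift and turn from the pose commanded when the call began; what a row does not reach only later rows make up. A row lasts 1/12 s, in which the tool goes at most 41.7 mm and 7.16 degrees, less where a joint would pass 70% of its speed; a pose out of reach is approached as far as the arm can. A call with a gripper value outside its range is refused whole. The fingers move at their own pace and stop on an object; the grip force is fixed at half the most. Time passes only in rows, so rows that repeat a pose let the fingers close. It gives the time, the measured TCP pose, the force and the opening at its end, in the units of the state.
- monitor.get_obs(): the state, without advancing time (a new reading comes with each control period).
- vision.get_image(name): name is "scene" or "top" or "wrist"; returns the picture (420x560x3 uint8, red, green, blue); there is no depth.
- vision.camera_model(name): a dict with "K" (3x3 intrinsics, pixels), "rvec" (rotation vector, rad) and "tvec" (3), from world to camera coordinates, as OpenCV has them. Camera axes: x right, y down, z forward; pixel columns grow to the right and rows downward; lengths in mm; the calibration is good to about 2 mm. A picture is of the moment at which its call begins: read the wrist's pose just before it. camera_model takes no time and is no camera call; for the wrist camera it gives the pose at the moment of the call.
- order.close_job(): hands the job in, once; it reports no verdict.
Trained networks look in the newest picture that a camera, given by its name, has taken for a name from the list of things; names that differ only in an ending like _2 or _b are one class to them, and where a whole thing is asked for, a point or a joint stands for the part that bears it (a point fixed in the world has none). Each returns a list of dicts, best first, with "confidence" (0 to 1); they miss things now and then, are a little off and sometimes report something else, mostly with a low value. They report only what shows in the picture. A call takes as long as a camera call.
- find_in(query, camera): "point" ([x, y, z] in mm, in the coordinates of the camera as it stood for that picture, good to about 4 mm: the middle of the surface that is visible of it).
- regions_of(query, camera): "mask" (420x560 bool, what is visible of it).
- place_of(query, camera): "point" ([x, y, z] in mm, in the coordinates of the camera as it stood for that picture, good to about 4 mm: a listed point, or the origin of a listed thing).
The state is a dict: "t": time; "qpos": joint angles; "qvel": joint speeds; "joint_torque": joint torques, N m; "ee_pos": TCP position; "orientation": TCP orientation; "ft_force": force on the tool from outside, world axes, zero at the start; "moment": the same for the moment, N m; "width": finger opening in mm.
Only numpy, scipy, OpenCV 4.12 (cv2) and the standard library are available. Lean on these libraries where they do the work, as an engineer would, in place of code of your own. Each camera call takes 0.05 s, during which the arm holds its last target.

## Working session

There is one attempt and no reset: what is moved stays moved. The work goes in short steps, Python scripts to look and compute and a tool call to move; the robot and the scene stay as the last step left them, time stands still between calls to the robot, and variables do not carry over. Pictures are saved under pics/ and viewed, and the job is handed in when it is done.

Besides the shell and the picture viewer there is one more tool, called after "Emit:" as name([rows], argument=value, ...), one row to a line, values as JSON. carry_out: Moves the arm, as the interface text tells. Its arguments: {"type":"object","properties":{"targets":{"type":"array","items":{"type":"array"}}},"required":["targets"]}

```bash
mkdir -p pics; cat > h.py <<'E'
import numpy as np, cv2
from workcell import monitor, vision, order, find_in, regions_of, place_of
def c2w(p,cm):
    R=cv2.Rodrigues(np.array(cm["rvec"],float))[0]
    return R.T@(np.array(p,float)-np.array(cm["tvec"],float).ravel())
def w2p(P,cm):
    return cv2.projectPoints(np.array(P,float).reshape(-1,3),np.array(cm["rvec"],float),np.array(cm["tvec"],float),np.array(cm["K"],float),None)[0].reshape(-1,2)
def save(im,n): cv2.imwrite("pics/"+n,im[:,:,::-1])
E
python3 - <<'E'
from h import *
o=monitor.get_obs();print({k:np.round(v,3) for k,v in o.items()})
for c in ["scene","top"]:
    im=vision.get_image(c);save(im,c+"0.png");cm=vision.camera_model(c)
    for q in ["dial_grip","tab_a_face","latch_tip","lid_handle","lid_hinge","unit"]:
        for r in place_of(q,c)[:2]: print(c,q,round(r["confidence"],2),np.round(c2w(r["point"],cm),1))
E
```

```text
{'t': np.float64(0.0), 'qpos': array([-1.27 ,  0.424,  1.631,  0.   ,  1.089, -0.019]), 'qvel': array([-0.001,  0.003,  0.001,  0.   , -0.001,  0.001]), 'joint_torque': array([ 1.0000e-03, -5.4463e+01, -2.7366e+01,  6.4000e-02,  2.3000e-02,
       -0.0000e+00]), 'ee_pos': array([ 196.356, -592.788,  221.922]), 'orientation': array([-3.1, -0.5,  0. ]), 'ft_force': array([-0.542,  0.662,  0.069]), 'moment': array([-0.017,  0.041,  0.024]), 'width': np.float64(87.944)}
scene dial_grip 0.86 [531.5 -34.8 130.2]
scene tab_a_face 0.49 [561.1 -26.5 131.7]
scene tab_a_face 0.23 [ 6.829e+02  7.710e+01 -5.000e-01]
scene latch_tip 0.83 [501.   45.4 103.4]
scene latch_tip 0.66 [529.1 -33.9 133.5]
scene lid_handle 0.76 [443.4 127.  142.6]
scene lid_hinge 0.9 [565.2 167.1  86.1]
scene unit 0.65 [ 6.373e+02  2.371e+02 -4.000e-01]
scene unit 0.64 [680.7  76.4  -2.7]
top dial_grip 0.71 [524.4 -34.8 134. ]
top dial_grip 0.54 [562.  162.9  82.7]
top tab_a_face 0.43 [553.7 -25.2 135.9]
top latch_tip 0.64 [500.7  47.7 104.8]
top latch_tip 0.38 [ 691.9 -132.7    3.1]
top lid_handle 0.68 [444.4 130.4 139.2]
top unit 0.93 [510.8  79.6   2.1]
top unit 0.25 [ 612.8 -167.9    1.1]
```

View pics/scene0.png

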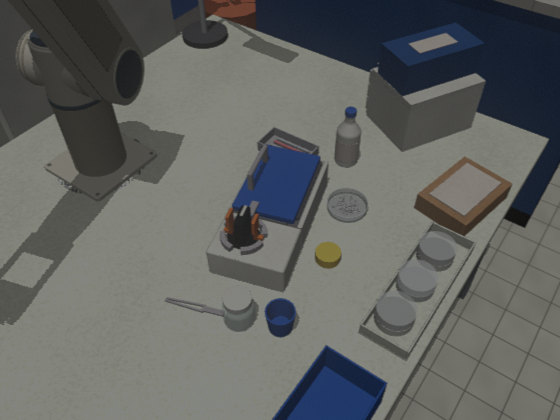

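View pics/top0.png

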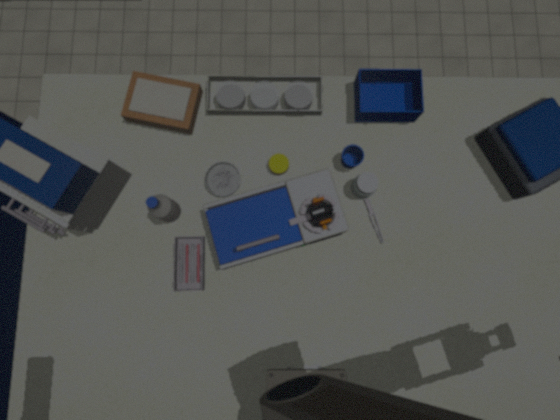

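The unit is at about (511, 80), yawed about 17°. The dial is near (528, -35) and the lid bar near (444, 128). The pictures show jar, cup, puck and dish around the unit. I'll move above it for a wrist view.

Emit:
carry_out([
  [[0,0,7],[20,35,10],87],
  [[0,0,14],[40,70,20],87],
  [[0,0,21],[60,105,30],87],
  [[0,0,28],[80,140,40],87],
  [[0,0,35],[100,175,50],87],
  [[0,0,42],[120,210,60],87],
  [[0,0,49],[140,245,70],87],
  [[0,0,56],[160,280,80],87],
  [[0,0,63],[180,315,90],87],
  [[0,0,70],[200,350,100],87],
])

```text
t: 1.53
ee_pos: [397.0, -241.5, 323.5]
orientation: [2.247, 2.195, 0.0]
ft_force: [0.2, 0.3, -0.3]
width: 86.9
```

Emit:
carry_out([
  [[0,0,5],[20,35,0],87],
  [[0,0,10],[40,70,0],87],
  [[0,0,15],[60,105,0],87],
  [[0,0,19],[80,140,0],87],
  [[0,0,19],[100,175,0],87],
  [[0,0,19],[115,210,0],87],
  [[0,0,19],[115,240,0],87],
  [[0,0,19],[115,240,0],87],
  [[0,0,19],[115,240,0],87],
  [[0,0,19],[115,240,0],87],
])

```text
t: 2.37
ee_pos: [511.4, -3.5, 322.7]
orientation: [1.861, 2.531, -0.001]
ft_force: [-0.4, 0.1, 0.6]
width: 86.7
```

```bash
python3 - <<'E'
from h import *
o=monitor.get_obs();print({k:np.round(o[k],3) for k in ["t","qpos","ee_pos","orientation","ft_force"]})
print(np.round(cv2.Rodrigues(o["orientation"])[0],3))
for c in ["wrist"]:
    cm=vision.camera_model(c);im=vision.get_image(c);save(im,c+"1.png")
    print("cam",np.round(c2w([0,0,0],cm)),np.round(c2w([0,0,1],cm)-c2w([0,0,0],cm),2))
    for q in ["dial_grip","tab_a_face","latch_tip","lid_handle","lid_hinge","unit"]:
        for r in place_of(q,c)[:2]: print(c,q,round(r["confidence"],2),np.round(c2w(r["point"],cm),1))
E
```

```text
{'t': np.float64(2.367), 'qpos': array([-0.03 ,  0.145,  1.772, -0.   ,  1.225, -0.333]), 'ee_pos': array([511.375,  -3.539, 322.693]), 'orientation': array([ 1.861e+00,  2.531e+00, -1.000e-03]), 'ft_force': array([-0.37 ,  0.096,  0.593])}
[[-0.298  0.954 -0.   ]
 [ 0.954  0.298 -0.   ]
 [-0.    -0.    -1.   ]]
cam [489.  69. 484.] [ 0.08 -0.26 -0.96]
wrist dial_grip 0.72 [526.3 -32.5 132.3]
wrist tab_a_face 0.82 [557.7 -18.8 128.7]
wrist tab_a_face 0.44 [497.7  47.2 105.1]
wrist latch_tip 0.89 [498.8  46.9 103.4]
wrist lid_handle 0.7 [441.8 126.4 144.5]
wrist lid_handle 0.62 [635.2 240.1  -1.6]
wrist lid_hinge 0.71 [567.1 167.4  79.9]
wrist unit 0.66 [ 5.102e+02  8.150e+01 -4.000e-01]
```

View pics/wrist1.png

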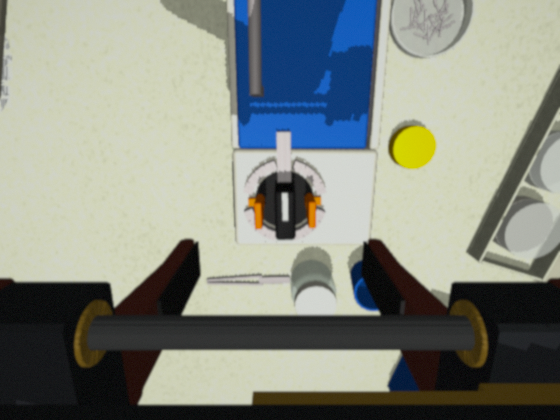

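```bash
python3 - <<'E'
from h import *
from scipy.optimize import least_squares
M=np.array([[-20,-115],[13,-115],[-20,-30],[0,0],[-20,-115],[-20,-30],[-20,-115],[-20,-30],[0,0]])
W=np.array([[526.3,-32.5],[557.7,-18.8+-2],[498.8,46.9],[510.2,81.5],[531.5,-34.8],[501,45.4],[524.4,-34.8],[500.7,47.7],[510.8,79.6]])
def T(p,m): c,s=np.cos(p[2]),np.sin(p[2]); return np.c_[p[0]+c*m[:,0]-s*m[:,1],p[1]+s*m[:,0]+c*m[:,1]]
r=least_squares(lambda p:(T(p,M)-W).ravel(),[510,80,.3],loss="soft_l1",f_scale=3)
p=r.x;print(p,np.degrees(p[2]));print(np.round(T(p,M)-W,1))
im0=cv2.imread("pics/wrist1.png");cm=vision.camera_model("wrist")
def draw(im,cm,p):
    def poly(pts,z,col):
        q=T(p,np.array(pts,float)); uv=w2p(np.c_[q,np.full(len(q),z)],cm); cv2.polylines(im,[np.round(uv*4).astype(int)],True,col,1,cv2.LINE_AA,2)
    poly([(-85,-180),(95,-180),(95,180),(-85,180)],80,(0,255,0))
    a=np.linspace(0,6.28,60); poly(np.c_[-20+52*np.cos(a),-115+52*np.sin(a)],94,(255,0,255))
    poly([(-31,-143),(-9,-143),(-9,-87),(-31,-87)],152,(0,255,255))
    poly([(-28,-90),(-12,-90),(-12,-30),(-28,-30)],107,(0,0,255))
    poly([(-53,9),(-53,119)],143,(0,255,255))
draw(im0,cm,p);cv2.imwrite("pics/ov1.png",im0[:260,180:420].repeat(2,0).repeat(2,1))
im=cv2.imread("pics/top0.png");draw(im,vision.camera_model("top"),p);cv2.imwrite("pics/ov2.png",im[150:290,180:370].repeat(4,0).repeat(4,1))
E
```

```text
[5.09913439e+02 8.15020016e+01 3.19131070e-01] 18.284863419458105
[[ 0.7 -1.5]
 [ 0.6 -2.8]
 [ 1.5 -0.2]
 [-0.3  0. ]
 [-4.5  0.8]
 [-0.7  1.3]
 [ 2.6  0.8]
 [-0.4 -1. ]
 [-0.9  1.9]]
```

View pics/ov1.png

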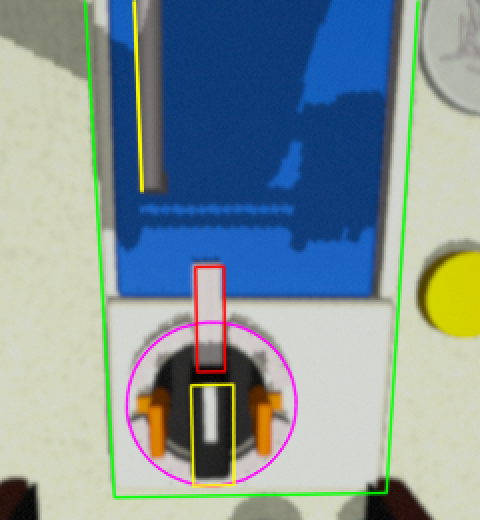

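View pics/ov2.png

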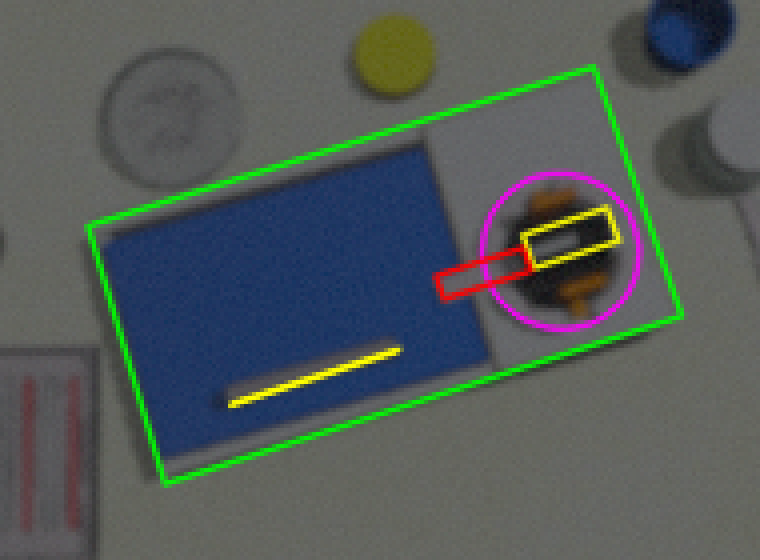

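Overlaying the fitted model puts the dial core, ring and latch within about 1–2 mm. The dial axis is at about (527, -34) and the yaw about 18°. I'll go above the dial and check the tabs before descending.

Emit:
carry_out([
  [[0,0,1],[8,-15,-40],87],
  [[0,0,1],[15.5,-30.5,-80],87],
  [[0,0,1],[15.5,-30.5,-115],87],
  [[0,0,1],[15.5,-30.5,-145],87],
  [[0,0,1],[15.5,-30.5,-150],87],
  [[0,0,1],[15.5,-30.5,-150],87],
  [[0,0,1],[15.5,-30.5,-150],87],
])

```text
t: 3.3
ee_pos: [527.8, -34.0, 173.8]
orientation: [1.839, 2.546, 0.001]
ft_force: [1.1, -0.3, 0.6]
width: 87.2
```

```bash
python3 - <<'E'
from h import *
o=monitor.get_obs();print({k:np.round(o[k],3) for k in ["t","qpos","ee_pos","orientation","ft_force"]})
c="wrist"
cm=vision.camera_model(c);im=vision.get_image(c)
R=cv2.Rodrigues(o["orientation"])[0]
for q in ["dial_grip","tab_a_face","tab_b_face","latch_tip"]:
        for r in place_of(q,c)[:2]: print(c,q,round(r["confidence"],2),np.round(c2w(r["point"],cm),1))
im=im.copy()
# expected tab top edges at z150, given axis (527,-34) yaw 18.3
for yaw,col in ((18.3,(0,255,0)),):
  e=np.array([np.cos(np.radians(yaw)),np.sin(np.radians(yaw))]);n=np.array([-e[1],e[0]])
  for s in (33,-33):
    P=[np.r_[np.array([527,-34])+s*e+k*n,150] for k in(-15,15)]
    uv=np.round(w2p(P,cm)).astype(int);cv2.line(im,tuple(map(int,uv[0])),tuple(map(int,uv[1])),col,1)
  P=[np.r_[np.array([527,-34])+a*e+k*n,152] for a,k in((-11,-28),(11,-28),(11,28),(-11,28))]
  cv2.polylines(im,[np.round(w2p(P,cm)).astype(int)],True,(255,255,0),1)
save(im,"wrist2.png")
E
```

```text
{'t': np.float64(3.3), 'qpos': array([-0.087,  0.349,  1.881, -0.   ,  0.911, -0.406]), 'ee_pos': array([527.827, -33.974, 173.82 ]), 'orientation': array([1.839e+00, 2.546e+00, 1.000e-03]), 'ft_force': array([ 1.115, -0.279,  0.583])}
wrist dial_grip 0.94 [523.1 -30.2 132.2]
wrist tab_a_face 0.56 [559.3 -21.5 128.9]
wrist tab_b_face 0.65 [493.9 -44.  127.4]
wrist tab_b_face 0.58 [682.   78.1  -1.5]
wrist latch_tip 0.63 [496.6  47.4 106.5]
```

View pics/wrist2.png

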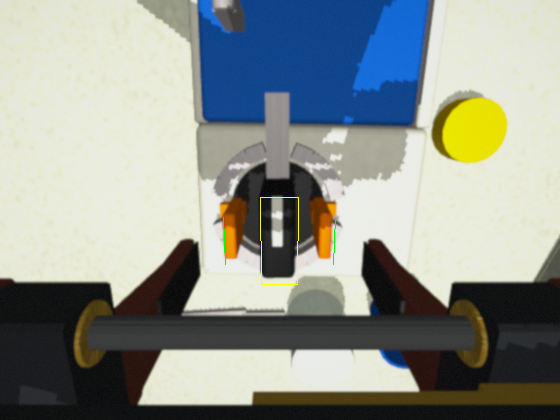

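The view shows tabs at columns 226–335 and the core at 262–295, centred under the jaws. The real dial is about 7 px higher than predicted, or roughly 3–4 mm toward +y. I'll correct for that, descend and squeeze.

Emit:
carry_out([
  [[0,0,0],[-1.5,3,-20],87],
  [[0,0,0],[-1.5,3,-40],87],
  [[0,0,0],[-1.5,3,-61],87],
  [[0,0,0],[-1.5,3,-61],87],
  [[0,0,0],[-1.5,3,-61],87],
])

```text
t: 3.97
ee_pos: [525.3, -30.7, 111.8]
orientation: [-1.839, -2.546, 0.001]
ft_force: [-0.1, 0.1, 0.0]
width: 86.8
```

```bash
python3 - <<'E'
from h import *
o=monitor.get_obs();print({k:np.round(o[k],3) for k in ["t","ee_pos","ft_force"]})
save(vision.get_image("wrist"),"wrist3.png")
E
```

```text
{'t': np.float64(3.967), 'ee_pos': array([525.258, -30.676, 111.831]), 'ft_force': array([-0.148,  0.134,  0.016])}
```

View pics/wrist3.png

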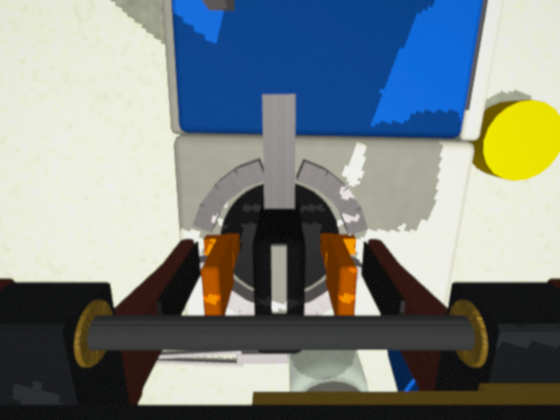

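Both tabs sit between the pads with equal gaps of about 20–25 px. I'll close.

Emit:
carry_out([
  [[0,0,0],[0,0,0],60],
  [[0,0,0],[0,0,0],40],
  [[0,0,0],[0,0,0],40],
  [[0,0,0],[0,0,0],40],
  [[0,0,0],[0,0,0],40],
  [[0,0,0],[0,0,0],40],
  [[0,0,0],[0,0,0],40],
  [[0,0,0],[0,0,0],40],
])

```text
t: 4.68
ee_pos: [524.9, -31.1, 112.4]
orientation: [-1.838, -2.547, 0.002]
ft_force: [-6.9, -2.3, 15.1]
width: 41.1
```

```bash
python3 - <<'E'
from h import *
o=monitor.get_obs();print({k:np.round(o[k],3) for k in ["t","ee_pos","ft_force","moment","width","qpos"]})
save(vision.get_image("wrist"),"wrist4.png")
E
```

```text
{'t': np.float64(4.683), 'ee_pos': array([524.874, -31.129, 112.421]), 'ft_force': array([-6.94 , -2.286, 15.11 ]), 'moment': array([-0.351,  1.243, -0.026]), 'width': np.float64(41.073), 'qpos': array([-8.100e-02,  4.410e-01,  1.921e+00, -1.000e-03,  7.800e-01,
       -4.010e-01])}
```

View pics/wrist4.png

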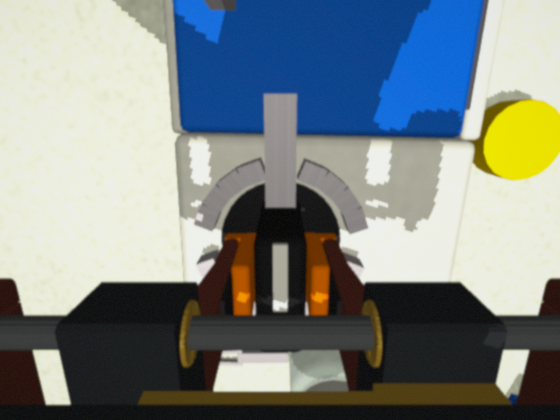

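Width 41 mm means both tabs are fully in. Next is the counter-clockwise quarter turn.

Emit:
carry_out([
  [[0,0,4],[-0.5,0,0.5],40],
  [[0,0,9],[-0.5,0,1],40],
  [[0,0,14],[-0.5,0,1],40],
  [[0,0,19],[-0.5,0,1],40],
  [[0,0,24],[-0.5,0,1],40],
  [[0,0,29],[-0.5,0,1],40],
  [[0,0,34],[-0.5,0,1],40],
  [[0,0,39],[-0.5,0,1],40],
  [[0,0,44],[-0.5,0,1],40],
  [[0,0,45],[-0.5,0,1],40],
])

```text
t: 5.57
ee_pos: [524.2, -31.6, 112.7]
orientation: [-0.717, -3.057, 0.002]
ft_force: [-4.0, -4.9, 4.2]
width: 40.5
```

```bash
python3 - <<'E'
from h import *
o=monitor.get_obs();print({k:np.round(o[k],3) for k in ["t","ee_pos","ft_force","moment","width","qpos"]})
R=cv2.Rodrigues(o["orientation"])[0];print(np.degrees(np.arctan2(R[1,1],R[0,1])))
save(vision.get_image("wrist"),"wrist5.png")
E
```

```text
{'t': np.float64(5.567), 'ee_pos': array([524.17 , -31.605, 112.678]), 'ft_force': array([-4.025, -4.898,  4.238]), 'moment': array([-0.993,  0.49 , -0.016]), 'width': np.float64(40.466), 'qpos': array([-0.082,  0.44 ,  1.922, -0.002,  0.781, -1.191])}
63.60067088495958
```

View pics/wrist5.png

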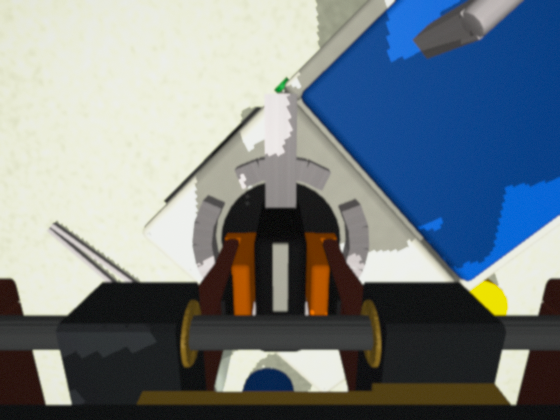

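The latch has turned with the gripper, 45° so far, and the tabs are still in. I'll continue to 90°.

Emit:
carry_out([
  [[0,0,5],[0,0,0],40],
  [[0,0,10],[0,0,0],40],
  [[0,0,15],[0,0,0],40],
  [[0,0,20],[0,0,0],40],
  [[0,0,25],[0,0,0],40],
  [[0,0,30],[0,0,0],40],
  [[0,0,35],[0,0,0],40],
  [[0,0,40],[0,0,0],40],
  [[0,0,45],[0,0,0],40],
  [[0,0,45],[0,0,0],40],
])

```text
t: 6.45
ee_pos: [524.2, -32.3, 112.7]
orientation: [0.508, -3.098, 0.003]
ft_force: [-3.9, -9.4, 3.0]
width: 40.6
```

```bash
python3 - <<'E'
from h import *
o=monitor.get_obs();print({k:np.round(o[k],3) for k in ["t","ee_pos","ft_force","moment","width","qpos"]})
R=cv2.Rodrigues(o["orientation"])[0];print(np.degrees(np.arctan2(R[1,1],R[0,1])))
save(vision.get_image("wrist"),"wrist6.png")
E
```

```text
{'t': np.float64(6.45), 'ee_pos': array([524.198, -32.322, 112.681]), 'ft_force': array([-3.912, -9.387,  3.007]), 'moment': array([-1.675,  0.474,  0.036]), 'width': np.float64(40.579), 'qpos': array([-0.083,  0.44 ,  1.922, -0.003,  0.78 , -1.976])}
108.6358755071689
```

View pics/wrist6.png

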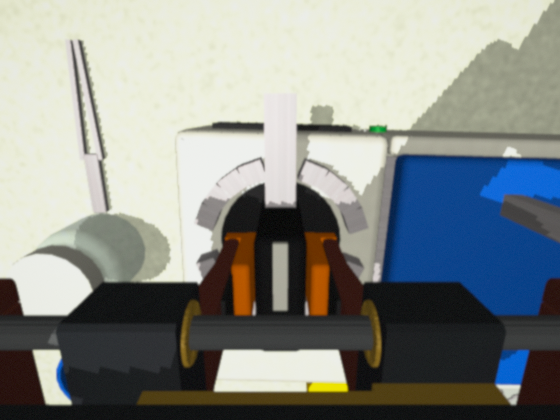

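The deck edge is square to the jaws and the latch points to the front. I'll release.

Emit:
carry_out([
  [[0,0,0],[0,-1,0],50],
  [[0,0,0],[0,-1,0],60],
  [[0,0,0],[0,-1,0],70],
  [[0,0,0],[0,-1,0],80],
  [[0,0,0],[0,-1,0],87],
  [[0,0,0],[0,-1,0],87],
  [[0,0,0],[0,-1,0],87],
  [[0,0,0],[0,-1,0],87],
])

```text
t: 7.17
ee_pos: [525.7, -31.6, 112.9]
orientation: [-0.5, 3.1, -0.0]
ft_force: [0.3, -0.5, 0.8]
width: 86.7
```

```bash
python3 - <<'E'
from h import *
o=monitor.get_obs();print({k:np.round(o[k],3) for k in ["t","ee_pos","ft_force","moment","width","qpos"]})
save(vision.get_image("wrist"),"wrist7.png")
E
```

```text
{'t': np.float64(7.167), 'ee_pos': array([525.674, -31.616, 112.91 ]), 'ft_force': array([ 0.294, -0.455,  0.829]), 'moment': array([ 0.099, -0.138,  0.029]), 'width': np.float64(86.662), 'qpos': array([-0.083,  0.441,  1.921,  0.   ,  0.779, -1.974])}
```

View pics/wrist7.png

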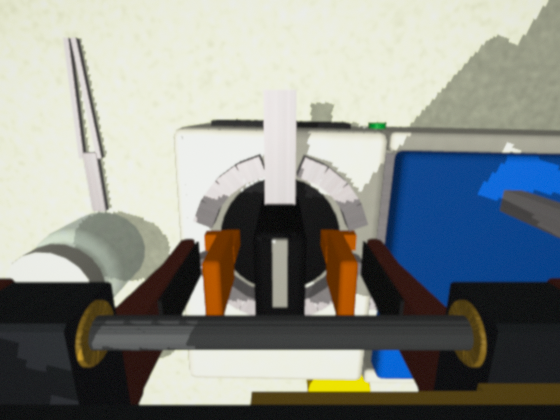

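Both tabs sprang back out to 204–356 px, the same spread as at rest. I'll rise and move over the bar.

Emit:
carry_out([
  [[0,0,0],[0,0,35],87],
  [[0,0,0],[0,0,75],87],
  [[0,0,-6],[0,0,110],87],
  [[0,0,-12],[0,10,140],87],
  [[0,0,-19],[-10,35,150],87],
  [[0,0,-26],[-25,60,150],87],
  [[0,0,-33],[-40,85,150],87],
  [[0,0,-40],[-55,110,150],87],
  [[0,0,-47],[-65,120,150],87],
  [[0,0,-54],[-70,125,150],87],
])

```text
t: 8.05
ee_pos: [453.7, 94.8, 262.8]
orientation: [-0.969, -2.989, -0.001]
ft_force: [-0.3, 0.0, 0.0]
width: 87.0
```

Emit:
carry_out([
  [[0,0,-7],[0,0,0],87],
  [[0,0,-14],[0,0,0],87],
  [[0,0,-21],[0,0,0],87],
  [[0,0,-28],[0,0,0],87],
  [[0,0,-35],[0,0,0],87],
  [[0,0,-36],[0,0,0],87],
  [[0,0,-36],[0,0,0],87],
])

```text
t: 8.63
ee_pos: [455.1, 93.3, 262.8]
orientation: [1.836, 2.549, 0.0]
ft_force: [-0.1, -0.7, -0.1]
width: 87.1
```

```bash
python3 - <<'E'
from h import *
o=monitor.get_obs();print({k:np.round(o[k],3) for k in ["t","qpos","ee_pos","orientation","ft_force"]})
R=cv2.Rodrigues(o["orientation"])[0];print(np.degrees(np.arctan2(R[1,1],R[0,1])))
c="wrist"
cm=vision.camera_model(c);im=vision.get_image(c)
print(np.round(c2w([0,0,0],cm)))
for q in ["lid_handle","lid_hinge","unit","latch_tip"]:
        for r in place_of(q,c)[:2]: print(c,q,round(r["confidence"],2),np.round(c2w(r["point"],cm),1))
save(im,"wrist8.png")
for c in ["scene","top"]:
    cm=vision.camera_model(c);im=vision.get_image(c);save(im,c+"8.png")
    for q in ["lid_handle","lid_hinge","dial_grip","latch_tip"]:
        for r in place_of(q,c)[:1]: print(c,q,round(r["confidence"],2),np.round(c2w(r["point"],cm),1))
E
```

```text
{'t': np.float64(8.633), 'qpos': array([ 0.177,  0.132,  1.933,  0.   ,  1.076, -0.146]), 'ee_pos': array([455.059,  93.304, 262.776]), 'orientation': array([1.836, 2.549, 0.   ]), 'ft_force': array([-0.101, -0.716, -0.108])}
18.45939622222769
[431. 165. 424.]
wrist lid_handle 0.65 [443.4 128.9 145.7]
wrist lid_hinge 0.85 [566.6 166.5  77.2]
wrist unit 0.89 [508.3  83.4  -0.9]
wrist unit 0.49 [677.2  77.2   1.8]
wrist latch_tip 0.56 [445.2 -61.6 103.4]
wrist latch_tip 0.53 [444.4 129.9 146.3]
scene lid_hinge 0.91 [569.6 166.4  81.6]
scene dial_grip 0.85 [530.4 -33.7 132.9]
top lid_handle 0.68 [446.6 128.5 138.7]
top lid_hinge 0.21 [447.7 129.9 140. ]
top dial_grip 0.7 [525.5 -34.7 134.7]
top latch_tip 0.59 [446.1 -58.6 105.4]
```

View pics/wrist8.png

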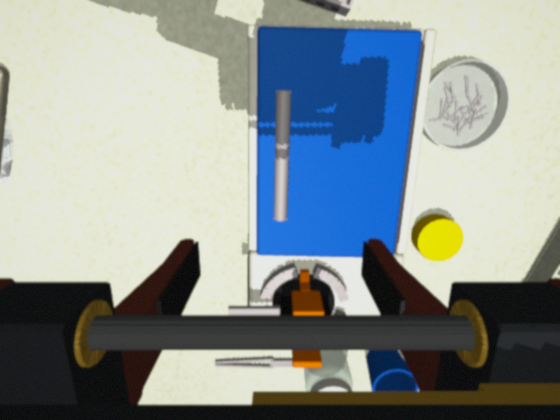

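View pics/scene8.png

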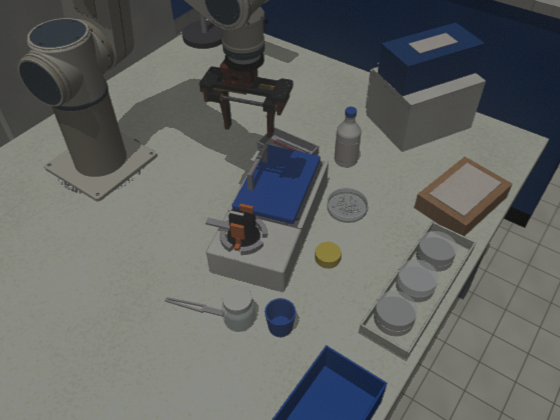

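```bash
python3 - <<'E'
from h import *
cm=vision.camera_model("wrist");R=cv2.Rodrigues(np.array(cm["rvec"],float))[0];C=c2w([0,0,0],cm)
def hit(u,v,z):
    d=R.T@np.linalg.inv(np.array(cm["K"]))@[u,v,1];return C+d*(z-C[2])/d[2]
a=hit(284,91,146);b=hit(280.5,221,146);print(a,b,(a+b)/2,np.linalg.norm(a-b),np.degrees(np.arctan2(*(a-b)[1::-1]))-90)
for q in [(257,27),(421,31),(258,251),(387,257)]: print(hit(*q,98))
im=cv2.imread("pics/wrist8.png")[80:260,230:410];cv2.imwrite("pics/c8.png",cv2.resize(im,None,fx=3,fy=3))
E
```

```text
[429.206729   180.30097429 146.        ] [460.93560311  75.63775535 146.        ] [445.07116605 127.96936482 146.        ] 109.3668635940218 16.86478983371218
[388.93666644 226.50856065  98.        ]
[528.88467539 269.48502426  98.        ]
[453.82645765  20.48700183  98.        ]
[587.80451678  57.47833927  98.        ]
```

View pics/c8.png

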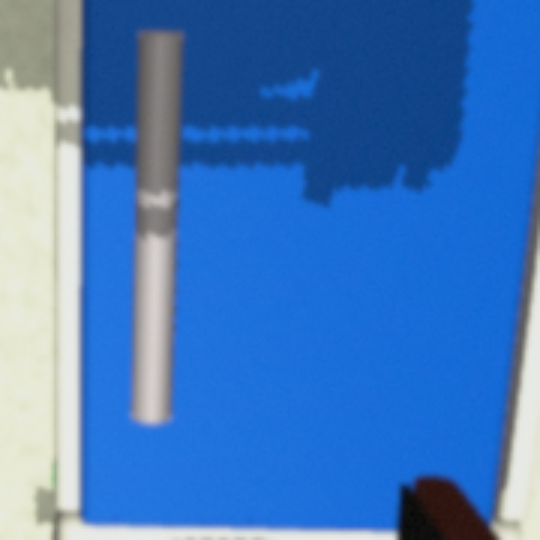

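The bar runs (429,180)–(461,76), centre (445,128), and the unit yaw is about 17.5°. I'll descend over it and grip.

Emit:
carry_out([
  [[0,0,-1],[-5,17,-35],87],
  [[0,0,-1],[-10,34.5,-70],87],
  [[0,0,-1],[-10,34.5,-100],87],
  [[0,0,-1],[-10,34.5,-125],87],
  [[0,0,-1],[-10,34.5,-139],87],
  [[0,0,-1],[-10,34.5,-139],87],
  [[0,0,-1],[-10,34.5,-139],60],
])

```text
t: 9.97
ee_pos: [444.7, 127.7, 123.3]
orientation: [-1.861, -2.53, 0.002]
ft_force: [0.5, -0.1, 0.9]
width: 83.4
```

Emit:
carry_out([
  [[0,0,0],[0,0,0],30],
  [[0,0,0],[0,0,0],15],
  [[0,0,0],[0,0,0],5],
  [[0,0,0],[0,0,0],5],
  [[0,0,0],[0,0,0],5],
  [[0,0,0],[0,0,0],5],
  [[0,0,0],[0,0,0],5],
  [[0,0,0],[0,0,0],5],
])

```text
t: 10.63
ee_pos: [445.0, 127.7, 123.8]
orientation: [1.861, 2.531, 0.0]
ft_force: [0.0, 0.0, 0.1]
width: 30.5
```

```bash
python3 - <<'E'
from h import *
o=monitor.get_obs();print({k:np.round(o[k],3) for k in ["t","qpos","ee_pos","ft_force","width"]})
c="wrist";save(vision.get_image(c),"wrist9.png")
y=np.radians(17.5);e=np.array([np.cos(y),np.sin(y)])
def st(t):
    f=np.clip((t-20)/87*35,0,35);T=np.radians(t);F=np.radians(f)
    x=-125*np.cos(T)+62*np.sin(T)+125-19*np.sin(F);z=125*np.sin(T)+62*np.cos(T)-62+19*(1-np.cos(F))
    return f,np.r_[x*e,z]
for i,t in enumerate([3,6,10,15,20,25,30,35,40,45,50,55,60,65,70,75,80,85,90,95,100,104,107]):
    f,s=st(t)
    f0,s0=st([0,45,90][min(2,(t>45)+(t>90))]) if t>45 else (0,np.zeros(3))
    g=f-f0
    print(t,np.round([-g*e[1],g*e[0],0],1),np.round(s-s0,1), round(f,1))
E
```

```text
{'t': np.float64(10.633), 'qpos': array([ 0.254,  0.346,  2.05 , -0.   ,  0.746, -0.049]), 'ee_pos': array([445.017, 127.716, 123.763]), 'ft_force': array([0.032, 0.046, 0.115]), 'width': np.float64(30.516)}
3 [-0.  0.  0.] [3.3 1.  6.5] 0.0
6 [-0.  0.  0.] [ 6.8  2.2 12.7] 0.0
10 [-0.  0.  0.] [12.1  3.8 20.8] 0.0
15 [-0.  0.  0.] [19.4  6.1 30.2] 0.0
20 [-0.  0.  0.] [27.4  8.6 39. ] 0.0
25 [-0.6  1.9  0. ] [35.5 11.2 47. ] 2.0
30 [-1.2  3.8  0. ] [44.3 14.  54.2] 4.0
35 [-1.8  5.8  0. ] [53.6 16.9 60.6] 6.0
40 [-2.4  7.7  0. ] [63.4 20.  66. ] 8.0
45 [-3.   9.6  0. ] [73.6 23.2 70.5] 10.1
50 [-0.6  1.9  0. ] [10.5  3.3  3.5] 12.1
55 [-1.2  3.8  0. ] [21.3  6.7  6. ] 14.1
60 [-1.8  5.8  0. ] [32.2 10.2  7.5] 16.1
65 [-2.4  7.7  0. ] [43.2 13.6  7.9] 18.1
70 [-3.   9.6  0. ] [54.2 17.1  7.3] 20.1
75 [-3.6 11.5  0. ] [65.1 20.5  5.7] 22.1
80 [-4.2 13.4  0. ] [75.8 23.9  3. ] 24.1
85 [-4.8 15.3  0. ] [86.2 27.2 -0.6] 26.1
90 [-5.4 17.3  0. ] [96.2 30.3 -5.3] 28.2
95 [-0.6  1.9  0. ] [ 9.6  3.  -5.6] 30.2
100 [-1.2  3.8  0. ] [ 18.7   5.9 -12. ] 32.2
104 [-1.7  5.4  0. ] [ 25.6   8.1 -17.8] 33.8
107 [-2.1  6.5  0. ] [ 30.4   9.6 -22.4] 35.0
```

View pics/wrist9.png

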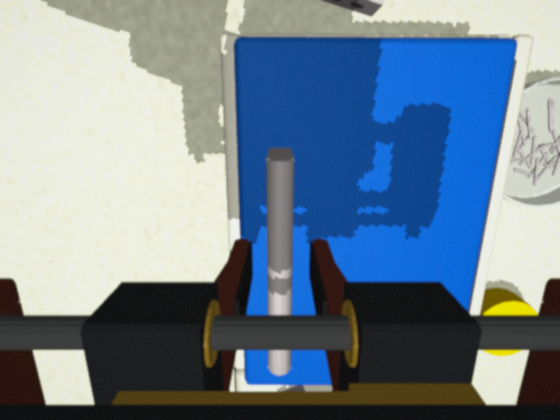

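The bar is centred between the fingers, which are still closing.

Emit:
carry_out([
  [[0,0,0],[0,0,0],5],
  [[0,0,0],[0,0,0],5],
  [[0,0,0],[0,0,0],5],
  [[0,0,0],[0,0,0],5],
  [[0,0,0],[0,0,0],5],
  [[0,0,0],[0,0,0],5],
])

```text
t: 11.18
ee_pos: [444.5, 127.6, 123.6]
orientation: [-1.861, -2.53, 0.001]
ft_force: [-2.8, -1.0, 2.1]
width: 11.5
```

Gripped at 11.5 mm, which matches the 12 mm bar. I'll lift along the arc.

Emit:
carry_out([
  [[0,0,0],[3.3,1,6.5],5],
  [[0,0,0],[6.8,2.2,12.7],5],
  [[0,0,0],[12.1,3.8,20.8],5],
  [[0,0,0],[19.4,6.1,30.2],5],
  [[0,0,0],[27.4,8.6,39],5],
  [[-0.6,1.9,0],[35.5,11.2,47],5],
  [[-1.2,3.8,0],[44.3,14,54.2],5],
  [[-1.8,5.8,0],[53.6,16.9,60.6],5],
  [[-2.4,7.7,0],[63.4,20,66],5],
  [[-3,9.6,0],[73.6,23.2,70.5],5],
])

```text
t: 12.02
ee_pos: [518.8, 150.5, 196.6]
orientation: [-1.795, -2.44, 0.219]
ft_force: [-4.9, -3.4, 6.2]
width: 11.3
```

```bash
python3 - <<'E'
from h import *
o=monitor.get_obs();print({k:np.round(o[k],3) for k in ["t","qpos","ee_pos","ft_force","moment","width"]})
save(vision.get_image("scene"),"scene10.png");save(vision.get_image("wrist"),"wrist10.png")
E
```

```text
{'t': np.float64(12.017), 'qpos': array([ 0.265,  0.416,  1.722, -0.008,  1.181, -0.034]), 'ee_pos': array([518.833, 150.466, 196.608]), 'ft_force': array([-4.9  , -3.407,  6.247]), 'moment': array([-0.827,  0.94 ,  0.046]), 'width': np.float64(11.333)}
```

View pics/scene10.png

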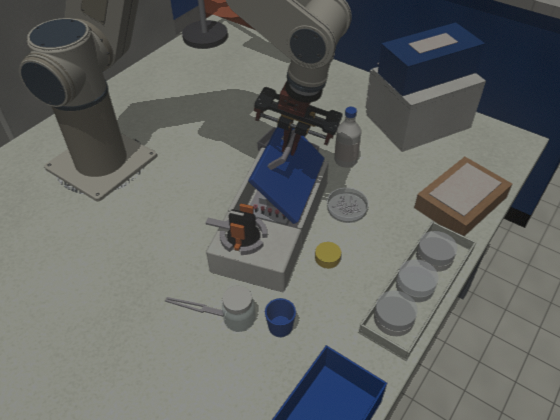

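View pics/wrist10.png

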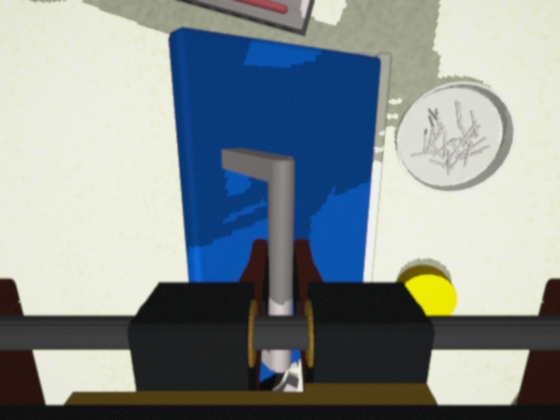

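```bash
python3 - <<'E'
from h import *
y=np.radians(17.5);e=np.array([np.cos(y),np.sin(y)]);n=np.array([-e[1],e[0]])
for c in ["top","scene"]:
    cm=vision.camera_model(c)
    for q in ["bottle","dish"]:
        for r in place_of(q,c)[:2]:
            w=c2w(r["point"],cm);d=w[:2]-[564,166];print(c,q,round(r["confidence"],2),np.round(w),"rel hinge",np.round([d@e,d@n]))
E
```

```text
top dish 0.87 [635. 238.   4.] rel hinge [89. 47.]
top dish 0.24 [680.  79.  -0.] rel hinge [  85. -118.]
scene bottle 0.61 [545. 387.   1.] rel hinge [ 49. 216.]
scene dish 0.58 [639. 237.  -4.] rel hinge [93. 46.]
scene dish 0.5 [ 700. -130.    1.] rel hinge [  41. -323.]
```

The bottle is 216 mm to the side and the dish is low, so the arc is clear. I'll continue past upright.

Emit:
carry_out([
  [[-0.6,1.9,0],[10.5,3.3,3.5],5],
  [[-1.2,3.8,0],[21.3,6.7,6],5],
  [[-1.8,5.8,0],[32.2,10.2,7.5],5],
  [[-2.4,7.7,0],[43.2,13.6,7.9],5],
  [[-3,9.6,0],[54.2,17.1,7.3],5],
  [[-3.6,11.5,0],[65.1,20.5,5.7],5],
  [[-4.2,13.4,0],[75.8,23.9,3],5],
  [[-4.8,15.3,0],[86.2,27.2,-0.6],5],
  [[-5.4,17.3,0],[96.2,30.3,-5.3],5],
])

```text
t: 13.07
ee_pos: [616.9, 180.9, 190.9]
orientation: [-1.658, -2.253, 0.565]
ft_force: [0.4, -3.1, 3.5]
width: 11.5
```

```bash
python3 - <<'E'
from h import *
o=monitor.get_obs();print({k:np.round(o[k],3) for k in ["t","qpos","ee_pos","ft_force","moment","width"]})
save(vision.get_image("scene"),"scene11.png")
E
```

```text
{'t': np.float64(13.067), 'qpos': array([ 0.274,  0.732,  1.255, -0.015,  1.644, -0.025]), 'ee_pos': array([616.885, 180.913, 190.901]), 'ft_force': array([ 0.423, -3.127,  3.461]), 'moment': array([-0.737,  0.152,  0.28 ]), 'width': np.float64(11.451)}
```

View pics/scene11.png

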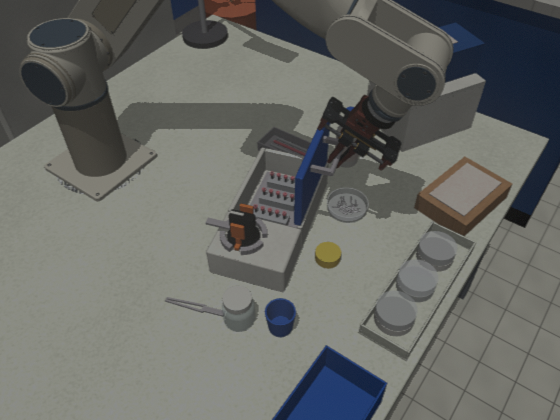

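The lid is upright and forces are small. I'll continue to the stop.

Emit:
carry_out([
  [[-0.6,1.9,0],[9.6,3,-5.6],5],
  [[-1.2,3.8,0],[18.7,5.9,-12],5],
  [[-1.7,5.4,0],[25.6,8.1,-17.8],5],
  [[-2.1,6.5,0],[30.4,9.6,-22.4],5],
  [[-2.1,6.5,0],[30.4,9.6,-22.4],5],
])

```text
t: 13.53
ee_pos: [648.3, 190.6, 166.2]
orientation: [-1.602, -2.176, 0.685]
ft_force: [4.0, -3.1, 1.1]
width: 11.3
```

```bash
python3 - <<'E'
from h import *
o=monitor.get_obs();print({k:np.round(o[k],3) for k in ["t","qpos","ee_pos","ft_force","moment","width"]})
print(cv2.Rodrigues(o["orientation"])[0][:,2])
save(vision.get_image("scene"),"scene12.png");save(vision.get_image("wrist"),"wrist12.png")
E
```

```text
{'t': np.float64(13.533), 'qpos': array([ 0.276,  0.874,  1.081, -0.018,  1.794, -0.024]), 'ee_pos': array([648.265, 190.647, 166.192]), 'ft_force': array([ 4.007, -3.145,  1.082]), 'moment': array([-0.419, -0.924,  0.406]), 'width': np.float64(11.269)}
[-0.54407137 -0.17240533 -0.82113503]
```

View pics/scene12.png

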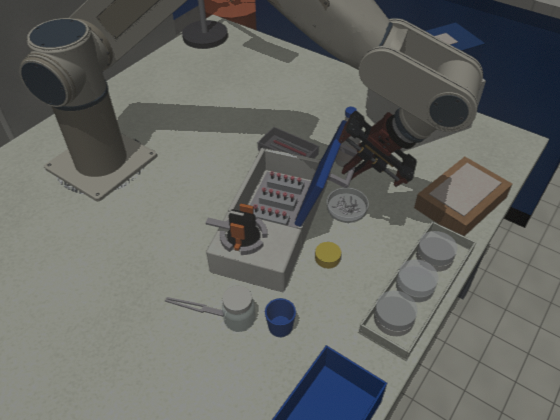

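View pics/wrist12.png

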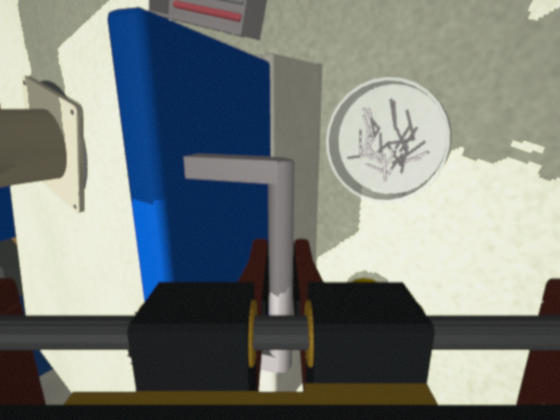

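The lid is leaning back past upright. I'll open the fingers modestly and withdraw along the tool axis.

Emit:
carry_out([
  [[0,0,0],[0,0,0],20],
  [[0,0,0],[0,0,0],30],
  [[0,0,0],[0,0,0],36],
  [[0,0,0],[0,0,0],36],
  [[0,0,0],[0,0,0],36],
])

```text
t: 14.05
ee_pos: [645.1, 191.1, 166.7]
orientation: [-1.599, -2.174, 0.686]
ft_force: [-0.5, -0.8, 0.0]
width: 35.7
```

Emit:
carry_out([
  [[0,0,0],[5.4,1.7,8.2],36],
  [[0,0,0],[13.6,4.3,20.5],36],
  [[0,0,0],[24.5,7.7,37],36],
  [[0,0,0],[38,12,57.5],36],
  [[0,0,0],[54,17,82],36],
  [[0,0,0],[70,22,107],36],
  [[0,0,0],[82,26,123],36],
  [[0,0,0],[82,26,150],36],
  [[0,0,0],[82,26,170],36],
  [[0,0,0],[82,26,170],36],
])

```text
t: 14.88
ee_pos: [728.5, 217.3, 342.2]
orientation: [-1.603, -2.179, 0.679]
ft_force: [0.3, -0.1, 0.2]
width: 36.0
```

```bash
python3 - <<'E'
from h import *
o=monitor.get_obs();print({k:np.round(o[k],3) for k in ["t","qpos","ee_pos","ft_force","moment","width"]})
for c in ["scene","wrist","top"]:
    cm=vision.camera_model(c);save(vision.get_image(c),c+"13.png")
    for q in ["lid_handle","lid_hinge","dial_grip","latch_tip","tab_a_face","tab_b_face"]:
        for r in place_of(q,c)[:1]: print(c,q,round(r["confidence"],2),np.round(c2w(r["point"],cm),1))
im=cv2.imread("pics/scene13.png")[120:300,160:400];cv2.imwrite("pics/s13.png",cv2.resize(im,None,fx=3,fy=3))
im=cv2.imread("pics/top13.png")[130:300,150:400];cv2.imwrite("pics/t13.png",cv2.resize(im,None,fx=3,fy=3))
E
```

```text
{'t': np.float64(14.883), 'qpos': array([ 0.28 ,  0.92 ,  0.607, -0.018,  2.217, -0.028]), 'ee_pos': array([728.499, 217.348, 342.206]), 'ft_force': array([ 0.254, -0.119,  0.194]), 'moment': array([ 0.008, -0.292, -0.048]), 'width': np.float64(36.024)}
scene lid_handle 0.57 [660.4 191.3 178.4]
scene lid_hinge 0.79 [566.1 165.3  81.3]
scene dial_grip 0.59 [528.8 -31.5 132.2]
scene latch_tip 0.91 [445.9 -64.6 101.1]
scene tab_a_face 0.61 [519.7  -9.6 132.9]
scene tab_b_face 0.67 [541.  -61.  129.7]
wrist lid_handle 0.79 [659.6 195.  183.5]
wrist lid_hinge 0.98 [566.  163.5  77.6]
wrist dial_grip 0.82 [523.3 -34.3 132.5]
wrist latch_tip 0.87 [444.7 -60.1 103.1]
wrist tab_a_face 0.56 [516.1   5.1 129.4]
top dial_grip 0.93 [524.8 -34.2 133. ]
top latch_tip 0.56 [448.  -63.  105.2]
top tab_a_face 0.49 [513.9  -4.9 129.7]
top tab_b_face 0.37 [537.3 -64.2 132.1]
```

View pics/s13.png

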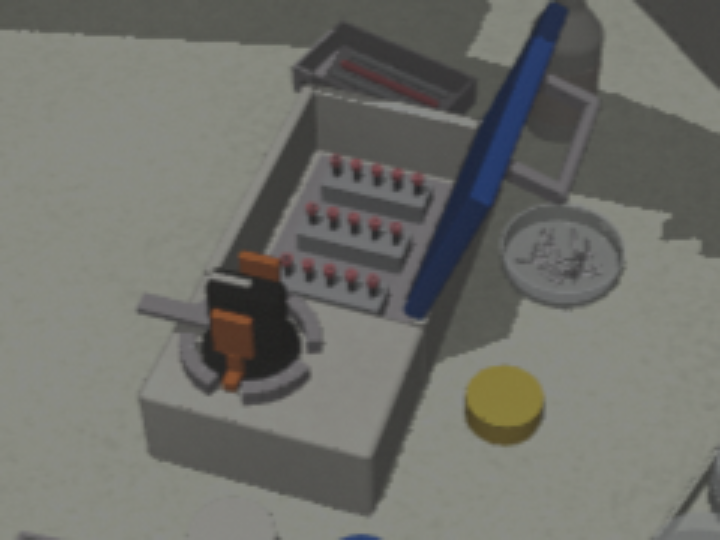

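View pics/wrist13.png

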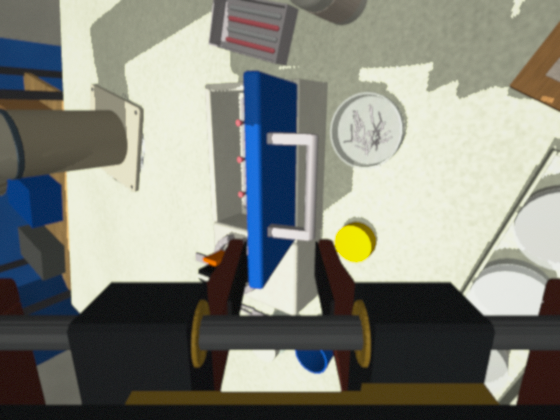

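View pics/t13.png

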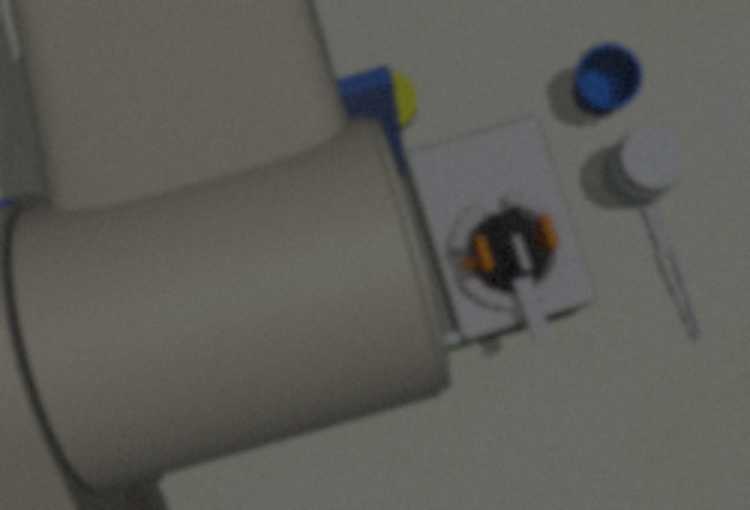

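The lid rests at its stop: the bar is 100 mm behind and 100 mm above the hinge, and 1.9 rad predicts 99/98 mm. The tabs are out, the latch points to the front, and the robot is clear with about 0 N. Handing in.

```bash
python3 - <<'E'
from workcell import order
print(order.close_job())
E
```

```text
the job is handed in; nothing more can be done
None
```

The bath is open: the dial is in its unlocked notch and the lid stays leaning back on its own. I handed the job in at about 15 s of the 48 s allowed.

**What I did:** I squeezed both tabs fully in (41 mm between the pads), turned the dial 90° counter-clockwise and released it. Then I gripped the bar (11.5 mm), raised the lid along its arc to about 107°, opened the fingers and backed away upward.

**Last checks:**
- **Dial:** after release the tabs had the same spread in the wrist picture as at rest. The latch tip is at about (446, -62), pointing to the unit's front.
- **Lid:** with nothing touching it, the bar is 100 mm behind and 100 mm above the hinge. The 1.9 rad stop predicts 99 and 98 mm.
- **Forces:** the highest reading I took at the wrist was about 17 N, during the squeeze, and it was about 0 N at the end. I read it only at the end of each move, so short peaks in between would not show.
- **Other things:** in the last pictures none of the other things looks moved. I compared these by eye and did not re-measure each one.

**Disagreements:** estimates of the dial's position differed by up to about 8 mm between cameras, and the first model fit was 3–4 mm off at the dial. I corrected it from a close wrist picture before squeezing.

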